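# Snap the lid onto the shoe-care caddy

## Task

Close the grey shoe-care caddy: take the lid that has the two window holes (not the shorter one without holes), bring it over the caddy so that the caddy's two hooks come through the windows, and press it straight down until it sits flat on the rim and both hooks have snapped out over it. Then let go.

Things in the scene. Friction and masses are not known exactly. Their poses are not given: they have to be found in the camera images.
- caddy: open grey plastic box fixed to the plank top, 220 (x) x 120 (y) x 75 mm high, walls 5 mm, with a tall hook standing up inside each short end. Origin: centre of its underside; x along its length, z up. Rim 75 mm above the origin. It does not move.
- lid: loose grey lid, 220 (x) x 120 (y) x 5 mm, 160 g, right way up. Solid grip rib along y over its middle: 18 mm thick, 80 long, top 50 mm above the origin. Windows at x = 62 to 96 and -62 to -96 mm, y -21 to 21. Origin: centre of underside; same either way round. Closed: origin 75 mm above the caddy's, both centred; snapping on takes 8 to 20 N. The other lid (180 x 120 mm, no windows) is not wanted.
- hook_plus (a joint): sprung strip hook in the caddy's +x end: outer face at caddy x = +88 mm, y = 0, 16 mm wide, top 119 mm above the caddy's underside. Its nose points outward, overhanging that face by 18 mm, underside 83 mm up, ramped from there in to the face at the top. Value (rad) about a hinge 10 mm above the underside: 0 = straight, positive = bent inward; springs back (1.2 N m/rad).
- hook_minus (a joint): sprung strip hook in the caddy's -x end: outer face at caddy x = -88 mm, y = 0, 16 mm wide, top 119 mm above the caddy's underside. Its nose points outward, overhanging that face by 18 mm, underside 83 mm up, ramped from there in to the face at the top. Value (rad) about a hinge 10 mm above the underside: 0 = straight, positive = bent inward; springs back (1.2 N m/rad).

How it is judged:
By the outcome, as a careful person would: the job done as asked, in the order asked, and still so for the second after the job is handed in, with the robot touching nothing.
It also fails if it takes over 38 s, if anything falls off the work surface, if the arm or the gripper's body presses on something with over 40 N, if the wrist force passes 120 N, or if a joint passes its speed limit or range.

## Robot

A 6-joint arm with a two-finger parallel gripper is mounted at the origin on the work surface. World frame = base frame: x ahead of the robot, y to its left, z up, the work surface at z = 0. Lengths are in m, angles in rad, forces in N, time in s.
With the tool pointing down it reaches from about 0.35 to 0.975 m from the base axis. Payload 4.9 kg.
Tool frame: the origin (TCP) lies at the very end of the fingers, on their centre line; the grasp point (between the pads) lies 19 mm behind it; z points along the fingers, x is the direction in which the jaws open and shut, and the axes are right-handed (so a half turn about z gives the same grasp; the last joint's range is limited). The gripper opens to 85 mm and grips with 20 to 120 N. Pads are 22 mm wide; open, the fingers measure 114 mm over their backs; the gripper's body (76 mm by 85 mm) begins 54 mm behind the grasp point. The pads swing forward as they close: fully open they stand 13 mm farther back than shut.
Start: joints at [-1.431, 0.053, 1.613, -0, 1.476, -0.119], TCP at [0.16, -0.604, 0.231] pointing down, gripper open.
Joint ranges: [-3.01, 3.01], [-1.01, 2.22], [0.06, 2.58], [-1.02, 4.17], [0.09, 2.62], [-3.14, 3.14]. Speed limits (rad/s): [2.57, 2.57, 3.14, 3.14, 3.14, 3.14].

## Interface

Orientations are given as a rotation vector (axis times angle).
In Python, from station import ctrl, get_image, calibration, job gives the robot as it stands.
- The arm moves only by the tool jog_arm, never from a script. Its argument "deltas" is a list of rows, each a list of 3 entries, a list of its own where there are three numbers: the turn, a rotation vector about the tool's x, y, z in degrees, then the shift along the tool's x, y, z in m, then the finger opening in m, from 0 to 0.0854. In form: [[[ax, ay, az], [tx, ty, tz], gripper], ...]. A call has 1 to 12 rows; each row is the pose to reach, as a shift and turn from the pose commanded when the call began, along the tool's axes at that moment; what a row does not reach only later rows make up. A row lasts 1/12 s, in which the tool goes at most 41.7 mm and 7.16 degrees, less where a joint would pass 70% of its speed; a pose out of reach is approached as far as the arm can. A call with a gripper value outside its range is refused whole. The fingers move at their own pace and stop on an object; "squeeze" is the grip in N (left out, the last holds). Time passes only in rows, so rows that repeat a pose let the fingers close. It gives the time, the measured TCP pose, the force and the opening at its end, in the units of the state.
- ctrl.get_obs(): the state, without advancing time (a new reading comes with each control period).
- get_image(name): name is "side" or "top" or "wrist"; returns the picture (384x512x3 uint8, red, green, blue); there is no depth.
- calibration(name): a dict with "mtx" (3x3 intrinsics, pixels), "origin" and "rotation" of the camera in the world; the wrist camera has in their place "tool_from_camera" (4x4, takes a point from camera to tool coordinates, whose origin is the TCP and whose axes are the tool frame's). Camera axes: x right, y up, looking along -z (the intrinsics and any distortion apply to the point x, -y, -z); pixel columns grow to the right and rows downward; lengths in m; the calibration is good to about 2 mm. A picture is of the moment at which its call begins: read the wrist's pose just before it. calibration takes no time and is no camera call.
- job.finish_job(): hands the job in, once; it reports no verdict.
The state is a dict: "t": time; "q": joint angles; "dq": joint speeds; "effort": joint torques, N m; "tool_pos": TCP position; "tool_rot": TCP orientation; "contact_force": force on the tool from outside, world axes, zero at the start; "wrist_torque": the same for the moment, N m; "opening": finger opening in m.
Only numpy, scipy, OpenCV 4.12 (cv2) and the standard library are available. Lean on these libraries where they do the work, as an engineer would, in place of code of your own. Each camera call takes 0.05 s, during which the arm holds its last target.

## Working session

There is one attempt and no reset: what is moved stays moved. The work goes in short steps, Python scripts to look and compute and a tool call to move; the robot and the scene stay as the last step left them, time stands still between calls to the robot, and variables do not carry over. Pictures are saved under pics/ and viewed, and the job is handed in when it is done.

Besides the shell and the picture viewer there is one more tool, called after ">>>" as name(argument=value, ...), one argument or row to a line, values as JSON. jog_arm: Moves the arm, as the interface text tells. Its arguments: {"type":"object","properties":{"deltas":{"type":"array","items":{"type":"array"}},"squeeze":{"type":"number"}},"required":["deltas"]}

```bash
mkdir -p pics; ls
python3 - <<'E'
from station import ctrl,get_image,calibration,job
import cv2,numpy as np
o=ctrl.get_obs();print({k:np.round(v,4) for k,v in o.items()})
for n in("top","side"):
    cv2.imwrite(f"pics/{n}0.png",get_image(n)[:,:,::-1]);c=calibration(n);print(n,c)
print(calibration("wrist"))
E
```

```text
pics
{'t': np.float64(0.0), 'q': array([-1.431 ,  0.0533,  1.6143, -0.    ,  1.476 , -0.119 ]), 'dq': array([ 0.0005, -0.0001, -0.0008,  0.0016, -0.0011,  0.    ]), 'effort': array([-5.00000e-04, -3.93686e+01, -3.70175e+01, -1.00000e-04,
        7.10000e-03, -0.00000e+00]), 'tool_pos': array([ 0.1598, -0.6036,  0.2301]), 'tool_rot': array([-2.4884e+00,  1.9154e+00,  2.3000e-03]), 'contact_force': array([ 0.1082, -0.6042,  0.6267]), 'wrist_torque': array([ 0.0073,  0.0293, -0.049 ]), 'opening': np.float64(0.0856)}
top {'mtx': array([[368.5069699 ,   0.        , 251.71431625],
       [  0.        , 368.5069699 , 186.83994133],
       [  0.        ,   0.        ,   1.        ]]), 'origin': array([0.43926948, 0.02462243, 0.92633595]), 'rotation': array([ 0.05275239, -0.10832734, -1.55579764])}
side {'mtx': array([[499.80360023,   0.        , 260.1483391 ],
       [  0.        , 499.80360023, 182.61561267],
       [  0.        ,   0.        ,   1.        ]]), 'origin': array([ 0.34174108, -0.74148536,  0.58518843]), 'rotation': array([ 0.97055105, -0.11912419, -0.20357642])}
{'mtx': array([[346.28802044,   0.        , 253.69284498],
       [  0.        , 346.28802044, 194.81928268],
       [  0.        ,   0.        ,   1.        ]]), 'tool_from_camera': array([[ 9.99999109e-01,  8.96705583e-04,  9.88504390e-04,
        -1.23666987e-04],
       [ 1.12794688e-03, -9.63746855e-01, -2.66815906e-01,
        -6.90738259e-02],
       [ 7.13412684e-04,  2.66816784e-01, -9.63747008e-01,
        -1.41816398e-01],
       [ 0.00000000e+00,  0.00000000e+00,  0.00000000e+00,
         1.00000000e+00]])}
```

View pics/top0.png

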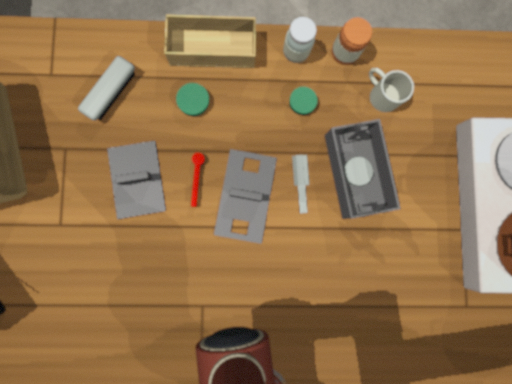

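View pics/side0.png

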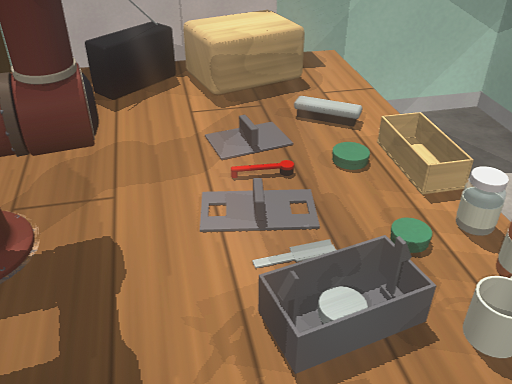

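The top view shows the windowed lid at about (245,196) and the caddy at about (362,170). The shorter lid is at (137,180). I'll enlarge both views.

Run:
```python
import cv2
t=cv2.imread("pics/top0.png");s=cv2.imread("pics/side0.png")
def crop(im,x0,y0,w,h,k,n):
    cv2.imwrite(n,cv2.resize(im[y0:y0+h,x0:x0+w],None,fx=k,fy=k,interpolation=cv2.INTER_CUBIC))
crop(t,200,110,210,140,3.8,"pics/tc.png")
crop(s,185,160,260,210,2.85,"pics/sc.png")
```

```text
(no output)
```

View pics/tc.png

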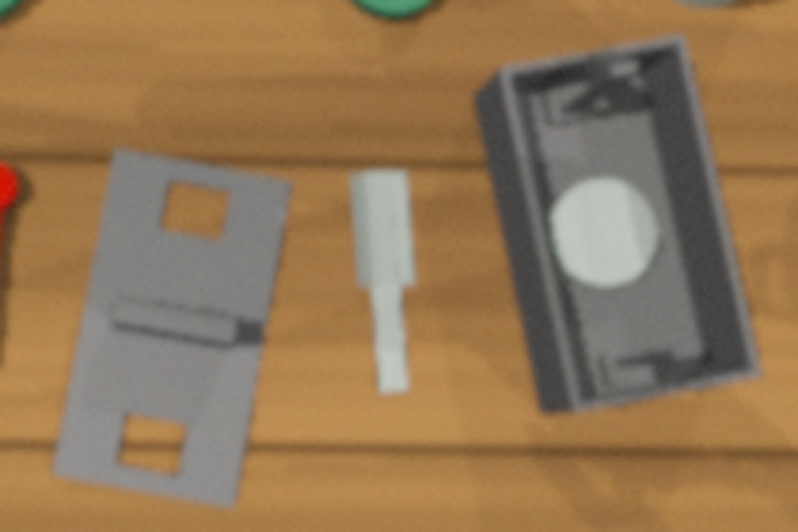

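View pics/sc.png

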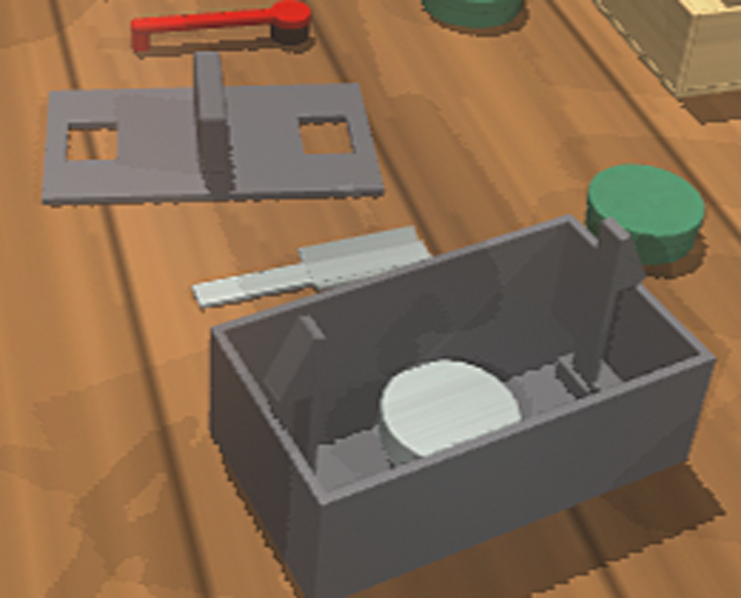

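```bash
cat > h.py <<'E'
from station import ctrl,get_image,calibration,job
import cv2,numpy as np
from scipy.spatial.transform import Rotation as R
from scipy.optimize import least_squares
def camRT(n,obs=None):
    c=calibration(n)
    if n=="wrist":
        T=np.eye(4);T[:3,:3]=R.from_rotvec(obs["tool_rot"]).as_matrix();T[:3,3]=obs["tool_pos"]
        T=T@c["tool_from_camera"];return c["mtx"],T[:3,:3],T[:3,3]
    r=np.array(c["rotation"]);return c["mtx"],(R.from_rotvec(r).as_matrix() if r.ndim==1 else r),c["origin"]
def proj(cam,P):
    K,Rm,o=cam;p=(np.asarray(P)-o)@Rm;p=p*[1,-1,-1];u=p@K.T;return u[:,:2]/u[:,2:]
def uncrop(p,k,x0,y0): return (np.asarray(p,float)+.5)/k-.5+[x0,y0]
def pose(v,L): 
    return np.asarray(L)@R.from_euler('z',v[3]).as_matrix().T+v[:3]
def fit(obsl,v0,free=(0,1,2,3)):
    """obsl: list of (cam, local pts, pixels)"""
    v0=np.array(v0,float);free=list(free)
    def f(q):
        v=v0.copy();v[free]=q
        return np.concatenate([(proj(c,pose(v,L))-p).ravel() for c,L,p in obsl])
    s=least_squares(f,v0[free],loss='soft_l1');v=v0.copy();v[free]=s.x
    return v,f(s.x).reshape(-1,2)
E
python3 - <<'E'
from h import *
T=camRT("top");S=camRT("side")
ut=lambda p:uncrop(p,3.8,200,110); us=lambda p:uncrop(p,2.85,185,160)
def rect(a,b,z,): return np.array([[a,b,z],[a,-b,z],[-a,-b,z],[-a,b,z]])
# top: image up = +x? print proj
print(proj(T,[[.4,0,0],[.5,0,0],[.4,.1,0]]),proj(S,[[.4,0,0],[.5,0,0],[.4,.1,0]]))
lidT=ut([[115,150],[290,182],[235,506],[55,475]])
cadT=ut([[500,70],[683,37],[760,374],[575,410]])
lidS=us([[50,92],[362,84],[384,192],[43,202]]) 
cadS=us([[212,328],[570,217],[715,355],[322,500]])
Lr=rect(.11,.06,.005);Cr=rect(.11,.06,.075)
# side order: minus-x/+y , +x/+y, +x/-y, -x/-y
so=[3,0,1,2]
for n,L,a,b,v0 in(("lid",Lr,lidT,lidS,[.4,0,0,-.2]),("cad",Cr,cadT,cadS,[.45,-.3,0,.2])):
  for nm,o,fr in(("top",[(T,L,a)],(0,1,3)),("side",[(S,L[so],b)],(0,1,3)),("both",[(T,L,a),(S,L[so],b)],(0,1,3)),("bothz",[(T,L,a),(S,L[so],b)],(0,1,2,3))):
    v,r=fit(o,v0,fr);print(n,nm,v.round(4),np.degrees(v[3]).round(2),"res",np.abs(r).max().round(2),np.sqrt((r**2).mean()).round(2))
E
```

```text
[[248.00005256 240.72782501]
 [248.49670973 200.63265561]
 [207.70644858 240.32329637]] [[198.6507577  220.79608182]
 [250.83870705 213.85023498]
 [192.4903386  190.85314716]]
lid top [ 0.5126  0.0079  0.     -0.1617] -9.27 res 0.47 0.32
lid side [ 0.5164  0.0063  0.     -0.1736] -9.95 res 0.63 0.39
lid both [ 0.515   0.0071  0.     -0.1667] -9.55 res 1.66 0.78
lid bothz [ 0.5152  0.0076 -0.0009 -0.1664] -9.53 res 1.7 0.77
cad top [ 0.5769 -0.2731  0.      0.2017] 11.56 res 0.82 0.58
cad side [ 0.5805 -0.2719  0.      0.1994] 11.43 res 1.81 0.86
cad both [ 0.5795 -0.2729  0.      0.2001] 11.47 res 1.86 0.98
cad bothz [ 5.795e-01 -2.729e-01  1.000e-04  2.002e-01] 11.47 res 1.86 0.98
```

```bash
cat >> h.py <<'E'
def delta(pos,yaw,o=None):
    """turn (deg) and shift in tool axes to put TCP at pos, tool down, tool x at world yaw (mod pi, nearest)"""
    o=o or ctrl.get_obs();M=R.from_rotvec(o["tool_rot"]);best=None
    for k in(0,np.pi,-np.pi):
        D=R.from_matrix(np.array([[np.cos(yaw+k),np.sin(yaw+k),0],[np.sin(yaw+k),-np.cos(yaw+k),0],[0,0,-1]]).T)
        D=R.from_matrix(np.column_stack([[np.cos(yaw+k),np.sin(yaw+k),0],[np.sin(yaw+k),-np.cos(yaw+k),0],[0,0,-1]]))
        rv=np.degrees((M.inv()*D).as_rotvec())
        if best is None or np.linalg.norm(rv)<np.linalg.norm(best):best=rv
    return best.round(2),M.inv().apply(np.asarray(pos)-o["tool_pos"]).round(4)
E
python3 - <<'E'
from h import *
o=ctrl.get_obs();print(R.from_rotvec(o["tool_rot"]).as_matrix().round(3))
for k in (0,): print(delta([.5145,.0073,.23],-.165))
E
```

```text
[[ 0.256 -0.967 -0.   ]
 [-0.967 -0.256  0.002]
 [-0.002 -0.    -1.   ]]
(array([ -0.08,   0.09, -65.72]), array([-0.4998, -0.4992,  0.0012]))
```

>>> jog_arm(
  deltas=[
    [[0,0,-4],[-0.025,-0.025,0],0.085],
    [[0,0,-9],[-0.05,-0.05,0],0.085],
    [[0,0,-15],[-0.078,-0.078,0],0.085],
    [[0,0,-20],[-0.106,-0.106,0],0.085],
    [[0,0,-25],[-0.134,-0.134,0],0.085],
    [[0,0,-30],[-0.162,-0.162,0],0.085],
    [[0,0,-35],[-0.19,-0.19,0],0.085],
    [[0,0,-40],[-0.218,-0.218,0],0.085],
    [[0,0,-45],[-0.246,-0.246,0],0.085],
    [[0,0,-50],[-0.274,-0.274,0],0.085],
    [[0,0,-50],[-0.3,-0.3,0],0.085],
    [[0,0,-50],[-0.3,-0.3,0],0.085],
  ],
)

```text
t: 1.1
tool_pos: [0.3752, -0.2325, 0.2309]
tool_rot: [-3.066, 0.673, -0.001]
contact_force: [0.9, -0.0, 0.4]
opening: 0.0847
```

Run:
```python
from h import *
print(delta([.5145,.0073,.23],-.165))
```

```text
(array([ -0.15,  -0.02, -15.3 ]), array([ 0.0261, -0.2761,  0.0016]))
```

>>> jog_arm(
  deltas=[
    [[0,0,-4],[0.003,-0.035,0],0.085],
    [[0,0,-8],[0.007,-0.07,0],0.085],
    [[0,0,-12],[0.01,-0.11,0],0.085],
    [[0,0,-15.3],[0.014,-0.15,0],0.085],
    [[0,0,-15.3],[0.018,-0.19,0],0.085],
    [[0,0,-15.3],[0.022,-0.23,0],0.085],
    [[0,0,-15.3],[0.026,-0.26,0],0.085],
    [[0,0,-15.3],[0.026,-0.276,0],0.085],
    [[0,0,-15.3],[0.026,-0.276,0],0.085],
    [[0,0,-15.3],[0.026,-0.276,0],0.085],
  ],
)

```text
t: 1.93
tool_pos: [0.5139, 0.0013, 0.2307]
tool_rot: [3.13, -0.268, -0.002]
contact_force: [-0.1, -0.8, 0.3]
opening: 0.0853
```

Run:
```python
from h import *
import json
o=ctrl.get_obs();im=get_image("wrist");cv2.imwrite("pics/w1.png",im[:,:,::-1])
print(o["tool_pos"],o["tool_rot"],o["dq"].round(4))
json.dump({k:np.array(o[k]).tolist() for k in("tool_pos","tool_rot")},open("w1.json","w"))
cv2.imwrite("pics/w1b.png",cv2.resize(im[:,:,::-1],None,fx=1.56,fy=1.56,interpolation=cv2.INTER_CUBIC))
```

```text
[0.51393327 0.00133227 0.23068277] [ 3.12952828e+00 -2.68256733e-01 -2.26562922e-03] [-0.0327 -0.018   0.0118 -0.0027 -0.0002  0.0002]
```

View pics/w1b.png

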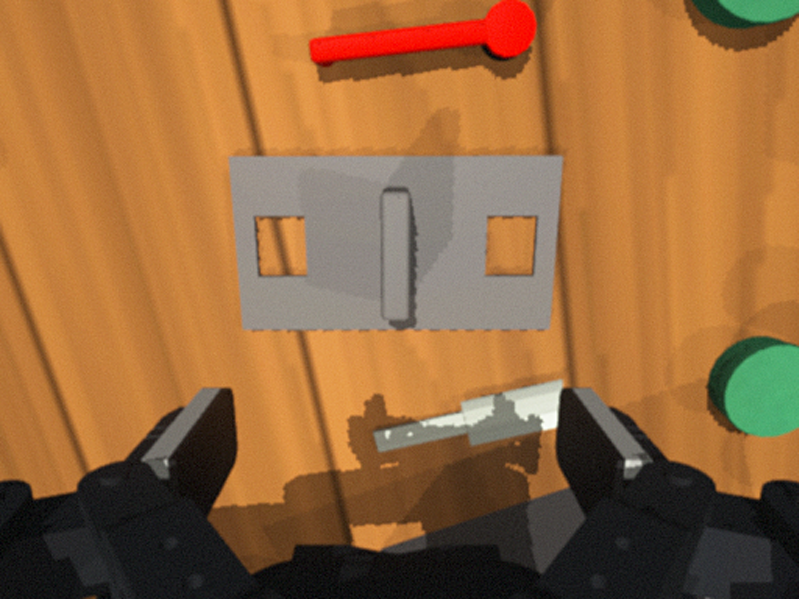

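The wrist view shows the lid plate corners at (230,156), (562,155), (549,330) and (244,330), with the rib top in the middle at x 382–410. Next I'll fit the pose.

Run:
```python
from h import *
import json
o=json.load(open("w1.json"));W=camRT("wrist",o)
L=np.array([[-.11,.06,.005],[.11,.06,.005],[.11,-.06,.005],[-.11,-.06,.005],
 [-.096,.021,.005],[-.062,.021,.005],[.062,.021,.005],[.096,.021,.005],[-.096,-.021,.005],[.096,-.021,.005]])
p=uncrop([[230,156],[562,155],[549,329],[244,329],[254,216],[305,216],[486,216],[537,216],[259,276],[534,276]],1.56,0,0)
for f in((0,1,3),(0,1,2,3)):
    v,r=fit([(W,L,p)],[.514,.007,0,-.165],f);print(v.round(4),np.degrees(v[3]).round(2));print(r.round(1).tolist())
print(ctrl.get_obs()["tool_pos"])
for f in ((0,1,3),):
    v,r=fit([(W,L,p)],[.514,.007,0,-.165],f)
    print(delta([v[0],v[1],.09],v[3]),delta([v[0],v[1],.016],v[3]))
print(proj(W,pose(v,[[0,.04,.05],[0,-.04,.05]]))*1.56)
```

```text
[ 0.516   0.0088  0.     -0.1705] -9.77
[[-1.2, -0.0], [1.0, 0.2], [0.6, 0.3], [-1.1, 0.5], [-0.1, -0.1], [-0.6, -0.2], [1.1, -0.4], [0.7, -0.4], [-0.6, 0.4], [0.0, 0.1]]
[ 0.5159  0.0085 -0.0028 -0.1705] -9.77
[[-0.3, 0.3], [0.2, 0.6], [-0.1, -0.1], [-0.4, 0.1], [0.5, -0.1], [-0.1, -0.1], [0.7, -0.3], [0.1, -0.3], [0.1, 0.1], [-0.6, -0.1]]
[0.51372751 0.00069315 0.23074271]
(array([ 0.04,  0.06, -0.11]), array([ 0.001 , -0.0085,  0.1407])) (array([ 0.04,  0.06, -0.11]), array([ 0.0011, -0.0085,  0.2147]))
[[395.3829107  190.95528901]
 [395.61885097 321.46263873]]
```

>>> jog_arm(
  deltas=[
    [[0,0,0],[0.001,-0.008,0.03],0.06],
    [[0,0,0],[0.001,-0.008,0.07],0.06],
    [[0,0,0],[0.001,-0.008,0.11],0.06],
    [[0,0,0],[0.001,-0.008,0.14],0.06],
    [[0,0,0],[0.001,-0.008,0.14],0.06],
    [[0,0,0],[0.001,-0.008,0.14],0.06],
    [[0,0,0],[0.001,-0.008,0.14],0.06],
    [[0,0,0],[0.001,-0.008,0.14],0.06],
  ],
)

```text
t: 2.65
tool_pos: [0.5187, 0.0082, 0.0947]
tool_rot: [3.13, -0.272, 0.009]
contact_force: [0.6, -0.3, 1.0]
opening: 0.0597
```

Run:
```python
from h import *
print(delta([.516,.0088,.016],-.1705),ctrl.get_obs()["dq"].round(3))
```

```text
(array([-0.01, -0.32, -0.15]), array([-0.0032, -0.0001,  0.0787])) [ 0.006 -0.002 -0.003  0.002 -0.001  0.002]
```

>>> jog_arm(
  deltas=[
    [[0,0,0],[-0.001,0,0.02],0.06],
    [[0,0,0],[-0.001,0,0.045],0.06],
    [[0,0,0],[-0.001,0,0.045],0.06],
    [[0,0,0],[-0.001,0,0.045],0.06],
    [[0,0,0],[-0.001,0,0.045],0.06],
    [[0,0,0],[-0.001,0,0.045],0.06],
  ],
)

```text
t: 3.15
tool_pos: [0.5173, 0.009, 0.0488]
tool_rot: [3.13, -0.27, 0.006]
contact_force: [0.3, 0.1, 0.5]
opening: 0.06
```

Run:
```python
from h import *
o=ctrl.get_obs();print(o["tool_pos"],delta([.516,.0088,.016],-.1705),o["dq"].round(3))
o=ctrl.get_obs();im=get_image("wrist");cv2.imwrite("pics/w2.png",cv2.resize(im[:,:,::-1],None,fx=1.56,fy=1.56))
```

```text
[0.5172816  0.00899066 0.04881145] (array([-0.01, -0.23, -0.1 ]), array([-0.0014,  0.0004,  0.0328])) [ 0.003  0.     0.003  0.    -0.003 -0.002]
```

View pics/w2.png

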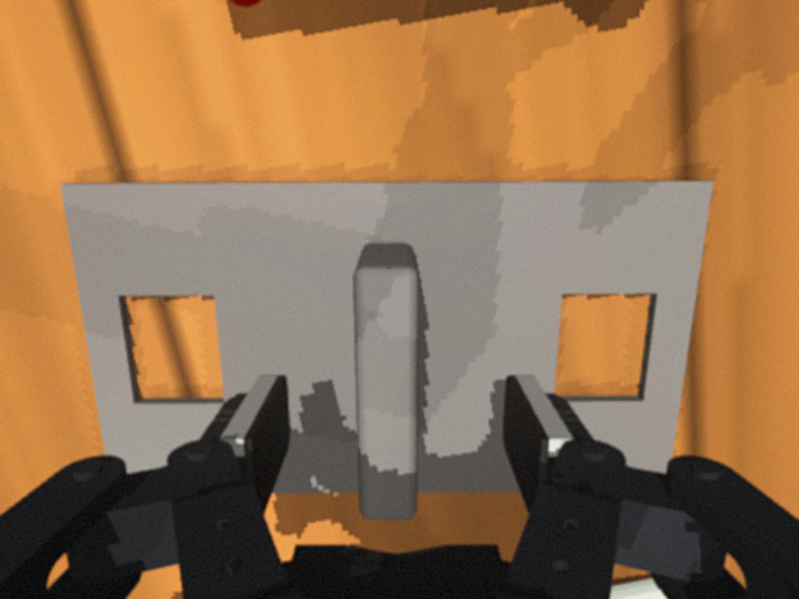

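The rib is centred at about column 388 and the fingers at about 396, so I'll shift roughly 1.5 mm, descend and grip.

>>> jog_arm(
  deltas=[
    [[0,-0.2,-0.1],[-0.0015,0,0.015],0.06],
    [[0,-0.2,-0.1],[-0.0015,0,0.031],0.06],
    [[0,-0.2,-0.1],[-0.0015,0,0.031],0.06],
    [[0,-0.2,-0.1],[-0.0015,0,0.031],0.06],
    [[0,-0.2,-0.1],[-0.0015,0,0.031],0.03],
    [[0,-0.2,-0.1],[-0.0015,0,0.031],0.025],
    [[0,-0.2,-0.1],[-0.0015,0,0.031],0.02],
    [[0,-0.2,-0.1],[-0.0015,0,0.031],0.01],
    [[0,-0.2,-0.1],[-0.0015,0,0.031],0.005],
    [[0,-0.2,-0.1],[-0.0015,0,0.031],0.0],
    [[0,-0.2,-0.1],[-0.0015,0,0.031],0.0],
    [[0,-0.2,-0.1],[-0.0015,0,0.031],0.0],
  ],
  squeeze=80,
)

```text
t: 4.2
tool_pos: [0.515, 0.0094, 0.0166]
tool_rot: [-3.13, 0.268, 0.002]
contact_force: [-0.7, -0.1, 5.6]
opening: 0.0168
```

Run:
```python
from h import *
o=ctrl.get_obs();print(o["tool_pos"],delta([.516,.0088,.016],-.1705),o["dq"].round(3),o["wrist_torque"])
```

```text
[0.51503383 0.00936863 0.01655229] (array([-0.  ,  0.09, -0.  ]), array([0.001 , 0.0004, 0.0006])) [-0.002 -0.001 -0.    -0.     0.002 -0.001] [-0.03008135  0.03983462 -0.00698752]
```

>>> jog_arm(
  deltas=[
    [[0,0,0],[0,0,-0.005],0.0],
    [[0,0,0],[0,0,-0.02],0.0],
    [[0,0,0],[0,0,-0.05],0.0],
    [[0,0,0],[0,0,-0.09],0.0],
    [[0,0,0],[0,0,-0.13],0.0],
    [[0,0,0],[0,0,-0.17],0.0],
    [[0,0,0],[0,0,-0.2],0.0],
    [[0,0,0],[0,0,-0.2],0.0],
    [[0,0,0],[0,0,-0.2],0.0],
    [[0,0,0],[0,0,-0.2],0.0],
  ],
)

```text
t: 5.03
tool_pos: [0.5137, 0.0095, 0.2137]
tool_rot: [-3.13, 0.268, 0.01]
contact_force: [-0.6, -0.5, -2.6]
opening: 0.0171
```

Run:
```python
from h import *
o=ctrl.get_obs();im=get_image("wrist");cv2.imwrite("pics/w3.png",cv2.resize(im[:,:,::-1],None,fx=1.56,fy=1.56,interpolation=cv2.INTER_CUBIC))
print(o["tool_pos"],delta([.58,-.273,.25],.2),o["wrist_torque"])
```

```text
[0.51368462 0.0095007  0.21367446] (array([ -0.07,   0.45, -21.23]), array([ 0.1135,  0.2671, -0.0382])) [ 0.04561687  0.04345469 -0.04568252]
```

View pics/w3.png

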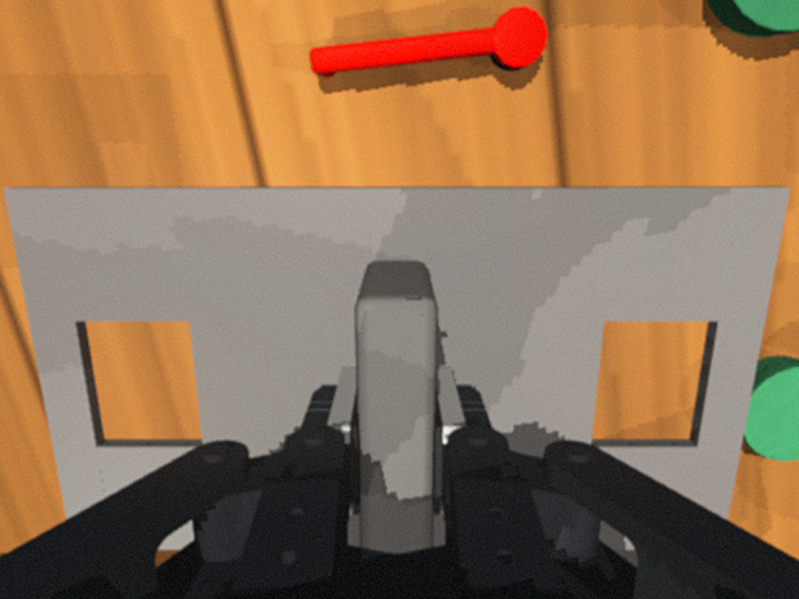

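The lid is held squarely: far corners are at (5,187) and (788,187), with the windows symmetric. I'll work out the lid's pose in the tool frame.

Run:
```python
from h import *
c=calibration("wrist");K=c["mtx"];TC=c["tool_from_camera"]
z=.005
L=np.array([[-.11,.06,z],[.11,.06,z],[-.096,.021,z],[-.062,.021,z],[.062,.021,z],[.096,.021,z],[-.096,-.021,z],[-.062,-.021,z],[.062,-.021,z],[.096,-.021,z]])
p=uncrop([[5,187],[789,187],[77,322],[190,321],[604,322],[718,322],[97,446],[202,446],[592,446],[696,446]],1.56,0,0)
ok,rv,tv=cv2.solvePnP(L,p,K,None)
F=np.diag([1,-1,-1.])
M=TC[:3,:3]@F@cv2.Rodrigues(rv)[0];t=TC[:3,:3]@F@tv.ravel()+TC[:3,3]
q,_=cv2.projectPoints(L,rv,tv,K,None);print((q.reshape(-1,2)-p).round(1).tolist())
print(M.round(4),t.round(4)); print("rot vs ideal deg",np.degrees(R.from_matrix(np.diag([1,-1,-1.]).T@M).as_rotvec()).round(2))
```

```text
[[-0.1, 0.5], [0.2, 0.7], [-0.3, -0.8], [0.0, -0.1], [0.1, -0.7], [-0.3, -0.6], [-0.1, 0.2], [0.8, 0.2], [-0.8, 0.3], [0.6, 0.3]]
[[ 1.0e+00  1.6e-03  8.0e-04]
 [ 1.6e-03 -1.0e+00 -2.1e-03]
 [ 8.0e-04  2.1e-03 -1.0e+00]] [0.0016 0.0006 0.0178]
rot vs ideal deg [-0.12  0.05 -0.09]
```

>>> jog_arm(
  deltas=[
    [[0,0,-3],[0.01,0.022,0],0.0],
    [[0,0,-6],[0.02,0.052,0],0.0],
    [[0,0,-9],[0.035,0.085,0],0.0],
    [[0,0,-12],[0.05,0.12,0],0.0],
    [[0,0,-15],[0.065,0.155,0],0.0],
    [[0,0,-18],[0.08,0.19,0],0.0],
    [[0,0,-21],[0.095,0.225,0],0.0],
    [[0,0,-21.2],[0.107,0.25,0],0.0],
    [[0,0,-21.2],[0.113,0.267,0.01],0.0],
    [[0,0,-21.2],[0.113,0.267,0.03],0.0],
    [[0,0,-21.2],[0.113,0.267,0.04],0.0],
    [[0,0.2,-21.2],[0.113,0.267,0.04],0.0],
  ],
)

```text
t: 6.08
tool_pos: [0.5776, -0.2711, 0.1682]
tool_rot: [-3.118, -0.311, 0.014]
contact_force: [-0.1, -0.6, -2.4]
opening: 0.0171
```

>>> jog_arm(
  deltas=[
    [[0,0,0],[0,0,0],0.0],
    [[0,0,0],[0,0,0],0.0],
    [[0,0,0],[0,0,0],0.0],
    [[0,0,0],[0,0,0],0.0],
  ],
)

```text
t: 6.42
tool_pos: [0.5812, -0.2727, 0.1764]
tool_rot: [3.125, 0.314, 0.003]
contact_force: [-0.2, 0.3, -0.7]
opening: 0.0173
```

Run:
```python
from h import *
import json
o=ctrl.get_obs()
t=get_image("top");s=get_image("side");w=get_image("wrist")
print(o["tool_pos"],delta([.58,-.273,.168],.2,o),o["dq"].round(3))
json.dump({k:np.array(o[k]).tolist() for k in("tool_pos","tool_rot")},open("w4.json","w"))
for n,i in(("top",t),("side",s),("wrist",w)): cv2.imwrite(f"pics/{n}4.png",i[:,:,::-1])
def crop(im,x0,y0,w,h,k,n):
    cv2.imwrite(n,cv2.resize(im[y0:y0+h,x0:x0+w,::-1],None,fx=k,fy=k,interpolation=cv2.INTER_CUBIC))
crop(t,300,90,130,130,4.6,"pics/tc4.png")
crop(s,225,140,260,230,2.6,"pics/sc4.png")
crop(w,0,0,512,384,1.56,"pics/wc4.png")
```

```text
[ 0.58120801 -0.27271354  0.17636147] (array([ 0.05, -0.1 ,  0.01]), array([-0.0013,  0.    ,  0.0084])) [-0.003  0.001 -0.001  0.002 -0.003  0.001]
```

View pics/tc4.png

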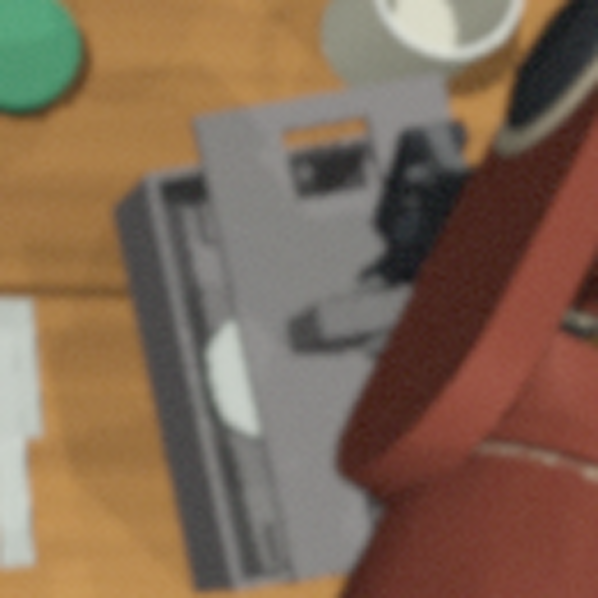

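View pics/sc4.png

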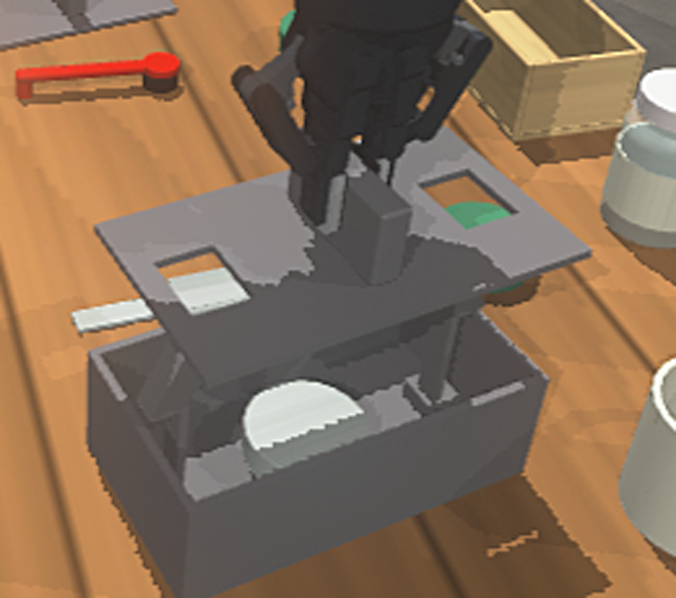

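View pics/wc4.png

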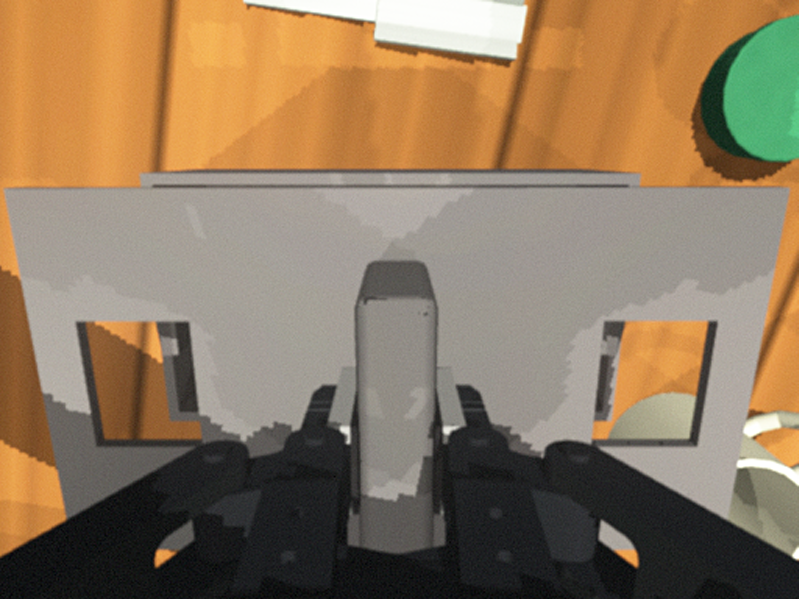

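The hover views show the lid over the caddy. In the wrist view the caddy's far rim runs from about (141,173) to (640,173), against lid corners at (5,187) and (789,187). That puts the lid a few mm off, so I'll quantify it in each camera.

Run:
```python
from h import *
import json
o=json.load(open("w4.json"));T=camRT("top");S=camRT("side");W=camRT("wrist",o)
Mt=R.from_rotvec(o["tool_rot"]).as_matrix();tp=np.array(o["tool_pos"])
print("yaw tool",np.degrees(np.arctan2(Mt[1,0],Mt[0,0])))
fk=tp+Mt@[0,0,.0178];print("lid by FK (jaw centre)",fk.round(4),"with wrist fit",(tp+Mt@[.0016,.0006,.0178]).round(4))
Lz=lambda a,b,z:[a,b,z]
# side lid
us=lambda p:uncrop(p,2.6,225,140); ut=lambda p:uncrop(p,4.6,300,90)
LS=[[-.11,.06,.005],[.11,-.06,.005],[-.11,-.06,.005],[-.096,.021,.005],[-.062,.021,.005],[.096,.021,.005],[.062,.021,.005]]
pS=us([[95,227],[591,251],[207,385],[155,264],[214,248],[477,170],[418,187]])
LT=[[.11,.06,.005],[.11,-.06,.005],[.096,.021,.005],[.096,-.021,.005],[.062,.021,.005]]
pT=ut([[193,118],[445,76],[283,132],[366,117],[297,200]])
yaw=np.arctan2(Mt[1,0],Mt[0,0]);v0=[*fk,yaw]
# fixed z
for n,ol in(("side",[(S,LS,pS)]),("top",[(T,LT,pT)])):
    for f in((0,1,3),(0,1,2,3)):
        v,r=fit(ol,v0,f);print("lid",n,v.round(4),np.degrees(v[3]).round(2),np.abs(r).max().round(2), "bias",(v[:2]-fk[:2]).round(4));
# wrist: caddy far rim outer corners, z=.075
v,r=fit([(W,[[-.11,.06,.075],[.11,.06,.075]],uncrop([[141,173],[640,173]],1.56,0,0))],[.58,-.273,0,.2],(0,1,3))
print("caddy wrist",v.round(4),np.degrees(v[3]).round(2),r.round(2).tolist())
```

```text
yaw tool 11.469524617593954
lid by FK (jaw centre) [ 0.5812 -0.2727  0.1586] with wrist fit [ 0.5829 -0.273   0.1586]
lid side [ 0.5833 -0.2746  0.1586  0.2011] 11.52 3.13 bias [ 0.002  -0.0019]
lid side [ 0.583  -0.2752  0.1592  0.2013] 11.53 3.03 bias [ 0.0018 -0.0025]
lid top [ 0.5793 -0.2733  0.1586  0.1887] 10.81 0.56 bias [-0.002  -0.0006]
lid top [ 0.5786 -0.2725  0.1607  0.1887] 10.81 0.6 bias [-0.0026  0.0002]
caddy wrist [ 0.5805 -0.2728  0.      0.199 ] 11.4 [[-1.2, 0.1], [1.21, 0.09]]
```

Run:
```python
import cv2
w=cv2.imread("pics/wrist4.png")
a=cv2.resize(w[100:130,80:180],None,fx=7.5,fy=7.5,interpolation=cv2.INTER_CUBIC)
b=cv2.resize(w[100:130,340:440],None,fx=7.5,fy=7.5,interpolation=cv2.INTER_CUBIC)
cv2.imwrite("pics/rim4.png",cv2.vconcat([a,b]))
```

```text
(no output)
```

View pics/rim4.png

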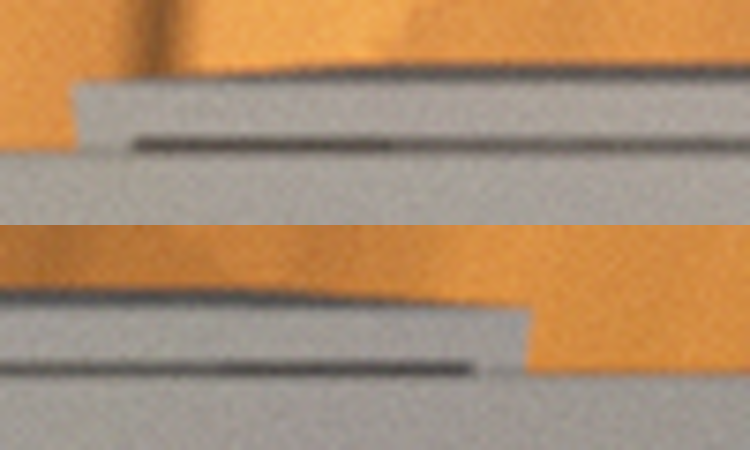

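All three cameras agree the lid must move about (-2.6, +0.5) mm in the world. I'll lower it to just above the hook tops and check again.

Run:
```python
from h import *
o=ctrl.get_obs();print(o["tool_pos"],delta([.5786,-.2722,.145],np.radians(11.45),o))
```

```text
[ 0.58093835 -0.27284159  0.17584567] (array([ 0.02, -0.07,  0.  ]), array([-0.0022, -0.0011,  0.0308]))
```

>>> jog_arm(
  deltas=[
    [[0,0,0],[-0.002,-0.001,0.01],0.0],
    [[0,0,0],[-0.002,-0.001,0.02],0.0],
    [[0,0,0],[-0.002,-0.001,0.03],0.0],
    [[0,0,0],[-0.002,-0.001,0.03],0.0],
    [[0,0,0],[-0.002,-0.001,0.03],0.0],
    [[0,0,0],[-0.002,-0.001,0.03],0.0],
    [[0,0,0],[-0.002,-0.001,0.03],0.0],
    [[0,0,0],[-0.002,-0.001,0.03],0.0],
  ],
)

```text
t: 7.23
tool_pos: [0.5788, -0.2726, 0.1456]
tool_rot: [3.126, 0.313, 0.002]
contact_force: [0.4, 0.1, -1.3]
opening: 0.0169
```

Run:
```python
from h import *
import json
o=ctrl.get_obs()
s=get_image("side");w=get_image("wrist")
print(o["tool_pos"],delta([.5786,-.2722,.145],np.radians(11.45),o),o["dq"].round(3))
json.dump({k:np.array(o[k]).tolist() for k in("tool_pos","tool_rot")},open("w5.json","w"))
for n,i in(("side",s),("wrist",w)): cv2.imwrite(f"pics/{n}5.png",i[:,:,::-1])
def crop(im,x0,y0,w,h,k,n):
    cv2.imwrite(n,cv2.resize(im[y0:y0+h,x0:x0+w,::-1],None,fx=k,fy=k,interpolation=cv2.INTER_CUBIC))
crop(s,225,140,260,230,2.6,"pics/sc5.png")
crop(w,0,0,512,384,1.56,"pics/wc5.png")
```

```text
[ 0.57883971 -0.27257631  0.14564994] (array([ 0.01, -0.06, -0.03]), array([-0.0002, -0.0004,  0.0006])) [ 0.001 -0.002 -0.001  0.    -0.001 -0.001]
```

View pics/sc5.png

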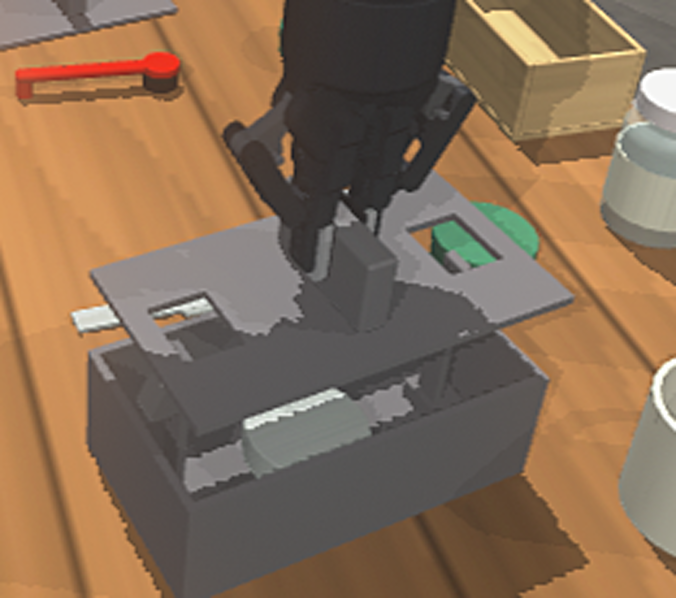

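View pics/wc5.png

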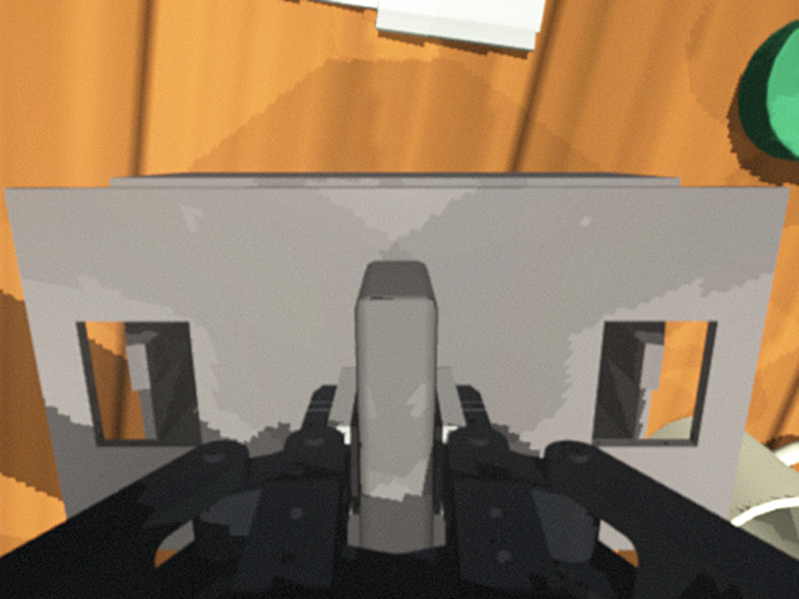

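Both hook noses now show in the windows, at about (125–150, 343–390) on the left and (640–663, 343–390) on the right. That is nearly symmetric about the lid centre at column 397.

Run:
```python
from h import *
import json
o=json.load(open("w5.json"));W=camRT("wrist",o)
Mt=R.from_rotvec(o["tool_rot"]).as_matrix();tp=np.array(o["tool_pos"])
lid=tp+Mt@[.0016,.0006,.0178];print("lid",lid.round(4))
L=[[-.11,.06,.075],[.11,.06,.075],[-.106,.008,.083],[.106,.008,.083],[-.106,-.008,.083],[.106,-.008,.083]]
p=uncrop([[110,177],[680,178],[126,344],[664,344],[134,389],[658,389]],1.56,0,0)
v,r=fit([(W,L,p)],[.58,-.273,0,.2],(0,1,3));print(v.round(4),np.degrees(v[3]),r.round(1).tolist())
v2,r=fit([(W,L[:2],p[:2])],[.58,-.273,0,.2],(0,1,3));print(v2.round(4),np.degrees(v2[3]))
print("lid-caddy in tool",((v[:3]-lid)@Mt).round(4))
```

```text
lid [ 0.5805 -0.2728  0.1279]
[ 0.5827 -0.2849  0.      0.1982] 11.358179358796603 [[1.8, 21.1], [-1.3, 20.5], [3.1, -0.6], [-2.5, -0.7], [1.2, -5.7], [-2.0, -5.8]]
[ 0.5801 -0.273   0.      0.1965] 11.259882148486064
lid-caddy in tool [-0.0004  0.0122  0.1279]
```

Run:
```python
import cv2
w=cv2.imread("pics/wrist5.png")
w=cv2.convertScaleAbs(w,alpha=1.4,beta=20)
a=cv2.resize(w[200:292,45:135],None,fx=4.4,fy=4.4,interpolation=cv2.INTER_CUBIC)
b=cv2.resize(w[200:292,375:465],None,fx=4.4,fy=4.4,interpolation=cv2.INTER_CUBIC)
cv2.imwrite("pics/hk5.png",cv2.hconcat([a,b]))
```

```text
(no output)
```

View pics/hk5.png

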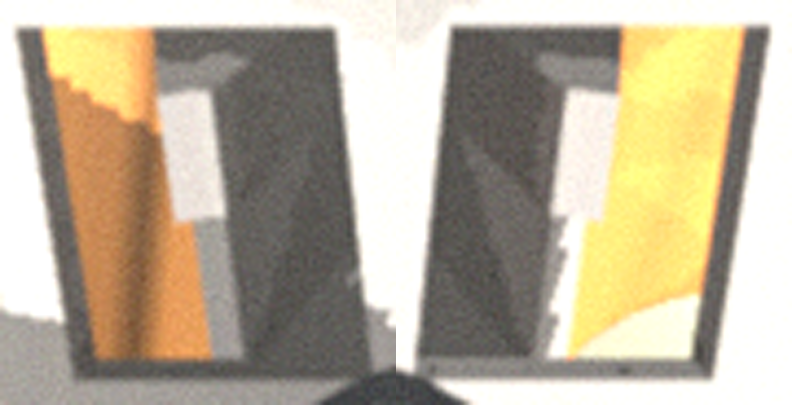

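The light patches are the strip tops (z = 119 mm, outer edge x = ±88, y ±8). My first model was wrong about which part I was seeing, so I'll refit.

Run:
```python
from h import *
import json
o=json.load(open("w5.json"));W=camRT("wrist",o)
Mt=R.from_rotvec(o["tool_rot"]).as_matrix();tp=np.array(o["tool_pos"])
lid=tp+Mt@[.0016,.0006,.0178]
L=[[-.088,.008,.119],[.088,.008,.119],[-.088,-.008,.119],[.088,-.008,.119]]
p=np.array([[80.9,221.1],[425.9,221.1],[84.8,249.5],[422.5,249.1]])-.4
v,r=fit([(W,L,p)],[.58,-.273,0,.2],(0,1,3));print(v.round(4),np.degrees(v[3]).round(2),r.round(1).tolist())
print("caddy-lid in tool",((v[:3]-lid)@Mt).round(4))
o=ctrl.get_obs();print(o["tool_pos"],delta([.5786,-.2722,.145],np.radians(11.4),o))
```

```text
[ 0.5801 -0.2728  0.      0.1986] 11.38 [[1.8, -0.2], [-1.6, -0.5], [1.9, 0.0], [-2.2, 0.2]]
caddy-lid in tool [-0.0005 -0.0002  0.1279]
[ 0.57875637 -0.27252484  0.14557316] (array([ 0.01, -0.05,  0.03]), array([-0.0001, -0.0003,  0.0006]))
```

>>> jog_arm(
  deltas=[
    [[0,0,0],[-0.0004,0,0.006],0.0],
    [[0,0,0],[-0.0004,0,0.012],0.0],
    [[0,0,0],[-0.0004,0,0.018],0.0],
    [[0,0,0],[-0.0004,0,0.023],0.0],
    [[0,0,0],[-0.0004,0,0.027],0.0],
    [[0,0,0],[-0.0004,0,0.03],0.0],
    [[0,0,0],[-0.0004,0,0.033],0.0],
    [[0,0,0],[-0.0004,0,0.035],0.0],
    [[0,0,0],[-0.0004,0,0.035],0.0],
    [[0,0,0],[-0.0004,0,0.035],0.0],
  ],
  squeeze=110,
)

```text
t: 8.17
tool_pos: [0.5784, -0.2728, 0.1105]
tool_rot: [3.126, 0.313, 0.002]
contact_force: [-0.1, -0.8, 1.8]
opening: 0.0167
```

Run:
```python
from h import *
o=ctrl.get_obs()
s=get_image("side");w=get_image("wrist")
print(o["tool_pos"],o["contact_force"],o["wrist_torque"],delta([.5786,-.2722,.0928],np.radians(11.45),o))
def crop(im,x0,y0,w,h,k): return cv2.resize(im[y0:y0+h,x0:x0+w,::-1],None,fx=k,fy=k,interpolation=cv2.INTER_CUBIC)
a=crop(s,245,170,210,190,2);b=crop(w,20,100,460,190,.9)
c=np.zeros((600,420,3),np.uint8);c[:380]=a;c[400:400+b.shape[0],:414]=b;cv2.imwrite("pics/p6.png",c)
```

```text
[ 0.5784126  -0.27278508  0.11046286] [-0.07567765 -0.75319486  1.80831434] [-0.11792355 -0.10861896  0.00392239] (array([ 0.03, -0.06, -0.02]), array([ 0.0003, -0.0005,  0.0177]))
```

View pics/p6.png

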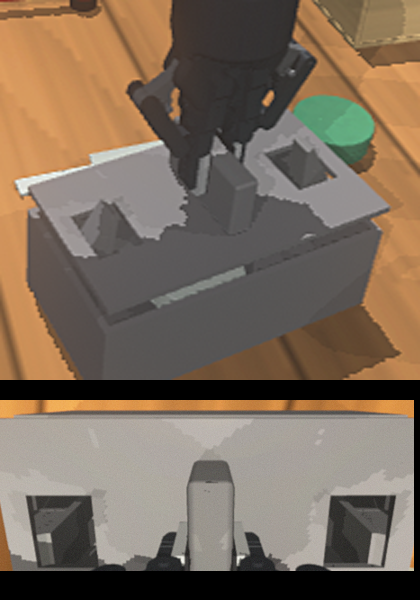

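Both hooks are coming through the windows, and the force is low and even. I'll keep pressing straight down; about 17.7 mm remains.

>>> jog_arm(
  deltas=[
    [[0,0,0],[0,0,0.002],0.0],
    [[0,0,0],[0,0,0.004],0.0],
    [[0,0,0],[0,0,0.006],0.0],
    [[0,0,0],[0,0,0.008],0.0],
    [[0,0,0],[0,0,0.01],0.0],
    [[0,0,0],[0,0,0.012],0.0],
    [[0,0,0],[0,0,0.0135],0.0],
    [[0,0,0],[0,0,0.015],0.0],
    [[0,0,0],[0,0,0.016],0.0],
    [[0,0,0],[0,0,0.017],0.0],
    [[0,0,0],[0,0,0.017],0.0],
    [[0,0,0],[0,0,0.017],0.0],
  ],
)

```text
t: 9.27
tool_pos: [0.5778, -0.2722, 0.0923]
tool_rot: [-3.125, -0.313, 0.001]
contact_force: [0.6, 0.1, -1.8]
opening: 0.0167
```

```bash
cat > look.py <<'E'
from h import *
import sys
o=ctrl.get_obs()
s=get_image("side");w=get_image("wrist")
print(o["t"],o["opening"],o["tool_pos"],o["contact_force"],o["wrist_torque"],delta([.5786,-.2722,.0928],np.radians(11.45),o))
def crop(im,x0,y0,w,h,k): return cv2.resize(im[y0:y0+h,x0:x0+w,::-1],None,fx=k,fy=k,interpolation=cv2.INTER_CUBIC)
a=crop(s,245,170,210,190,2.9)
cv2.imwrite(f"pics/s{sys.argv[1]}.png",a)
cv2.imwrite(f"pics/w{sys.argv[1]}.png",crop(w,0,0,512,384,1.56))
E
python3 look.py 7
```

```text
9.2667 0.016709849931986005 [ 0.57779905 -0.27215791  0.09233753] [ 0.63635235  0.09416117 -1.82221663] [ 0.05540319 -0.01606366  0.01060567] (array([-0.07,  0.02, -0.02]), array([ 0.0008,  0.0002, -0.0005]))
```

View pics/s7.png

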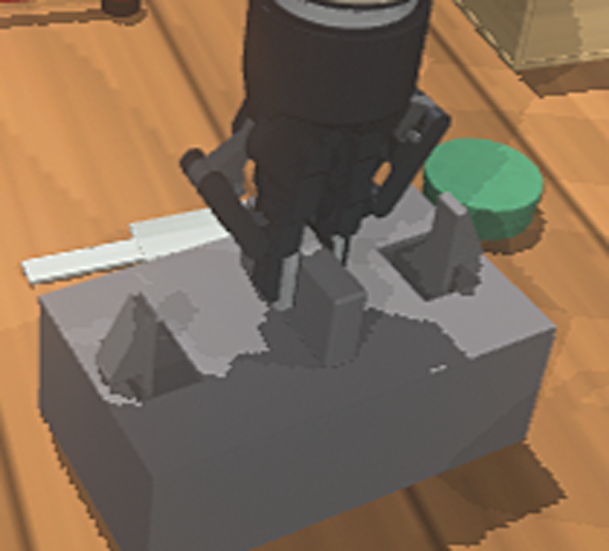

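View pics/w7.png

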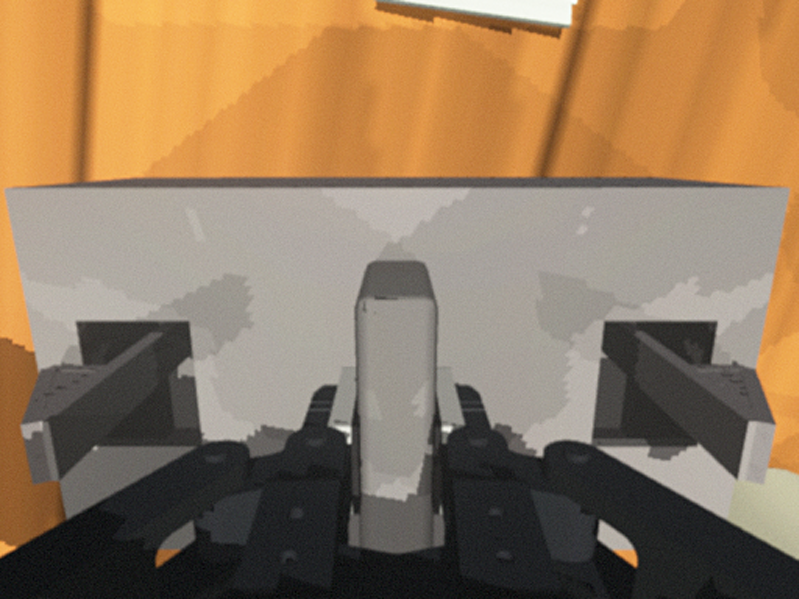

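Both hooks have snapped out over the lid. I'll press slightly more to confirm it is seated on the rim.

>>> jog_arm(
  deltas=[
    [[0,0,0],[0,0,0.0005],0.0],
    [[0,0,0],[0,0,0.001],0.0],
    [[0,0,0],[0,0,0.0015],0.0],
    [[0,0,0],[0,0,0.0015],0.0],
  ],
)

```text
t: 9.7
tool_pos: [0.5781, -0.2724, 0.0917]
tool_rot: [-3.125, -0.313, -0.0]
contact_force: [-0.1, 1.5, 0.2]
opening: 0.0166
```

>>> jog_arm(
  deltas=[
    [[0,0,0],[0,0,0.001],0.0],
    [[0,0,0],[0,0,0.002],0.0],
    [[0,0,0],[0,0,0.002],0.0],
    [[0,0,0],[0,0,0.002],0.0],
  ],
)

```text
t: 10.03
tool_pos: [0.5782, -0.2725, 0.0917]
tool_rot: [-3.126, -0.313, 0.0]
contact_force: [-3.9, 3.4, 8.2]
opening: 0.0165
```

It's seated: the height holds at 0.0917 while the force rises to 8 N. I'll relax the press, open and retreat straight up.

>>> jog_arm(
  deltas=[
    [[0,0,0],[0,0,-0.002],0.0],
    [[0,0,0],[0,0,-0.003],0.02],
    [[0,0,0],[0,0,-0.003],0.03],
    [[0,0,0],[0,0,-0.003],0.045],
    [[0,0,0],[0,0,-0.003],0.045],
    [[0,0,0],[0,0,-0.003],0.045],
    [[0,0,0],[0,0,-0.003],0.045],
    [[0,0,0],[0,0,-0.003],0.045],
  ],
)

```text
t: 10.7
tool_pos: [0.578, -0.2723, 0.0923]
tool_rot: [-3.125, -0.313, 0.0]
contact_force: [-0.1, -0.0, 1.5]
opening: 0.0451
```

>>> jog_arm(
  deltas=[
    [[0,0,0],[0,0,-0.01],0.045],
    [[0,0,0],[0,0,-0.025],0.045],
    [[0,0,0],[0,0,-0.05],0.045],
    [[0,0,0],[0,0,-0.08],0.045],
    [[0,0,0],[0,0,-0.11],0.045],
    [[0,0,0],[0,0,-0.14],0.045],
    [[0,0,0],[0,0,-0.15],0.045],
    [[0,0,0],[0,0,-0.15],0.045],
    [[0,0,0],[0,0,-0.15],0.045],
  ],
)

```text
t: 11.45
tool_pos: [0.5782, -0.2725, 0.2433]
tool_rot: [3.126, 0.313, 0.002]
contact_force: [0.3, -0.2, -1.1]
opening: 0.0449
```

```bash
python3 look.py 8
```

```text
11.45 0.04489660966914426 [ 0.57821029 -0.27254255  0.24328244] [ 0.31874153 -0.17919314 -1.11009349] [ 0.0244623   0.01213957 -0.00929702] (array([ 0.03, -0.08, -0.02]), array([ 0.0002, -0.0003,  0.1505]))
```

View pics/s8.png

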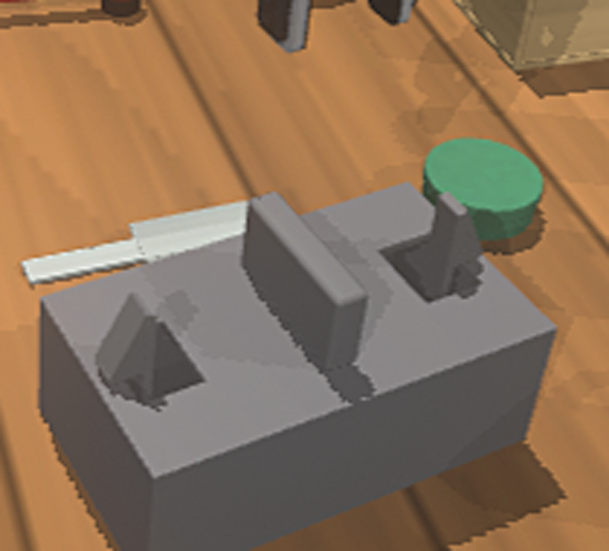

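View pics/w8.png

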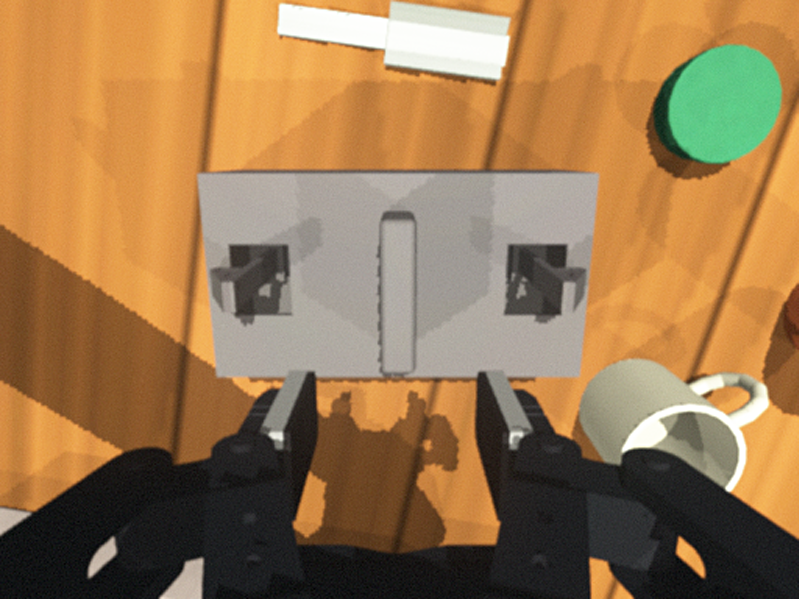

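The lid sits flush in both views, with its corners on the rim at (199,173), (598,173), (578,377) and (217,377). Both noses stand symmetrically outside their windows, and the gripper is clear, so I'll hand in.

```bash
python3 -c "
from station import job
print(job.finish_job())"
```

```text
the job is handed in; nothing more can be done
None
```

The caddy is closed: the windowed lid sits flat on the rim and both hooks have snapped out over it. I gripped that lid by its rib, aligned it over the caddy using the cameras, pressed it straight down, let go and moved clear. I handed in at about 11.5 s of the 38 s allowed.

**Last checks:**
- **Seating:** pressing further left the height unchanged while the reading rose to about 8 N, so the lid is resting on the rim.
- **Final pictures:** the side and wrist views show the lid flush, both hook noses outside their windows, and the gripper clear about 15 cm above the lid's closed position.

**Disagreements:**
- **Camera offsets:** the cameras differed by 2–4 mm on absolute positions, so I aligned the lid relative to the caddy within each image. Before pressing, the lid was about 0.5 mm off.
- **Refit before pressing:** my first fit to the hooks misidentified which part of the hook was visible. I redid it before pressing.
- **Snap force not recorded:** I did not catch the 8–20 N snap itself, because readings come only at the end of each move. I judged the snap from the images and the seating height.

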